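# Turn a column plate frit side up over the tipping ramp

## Robot

A 7-joint arm with a two-finger parallel gripper is mounted at the origin on the work surface. World frame = base frame: x ahead of the robot, y to its left, z up, the work surface at z = 0. Lengths are in m, angles in degrees, forces in N, time in s.
With the tool pointing down it reaches from about 0.425 to 0.95 m from the base axis. Payload 4.7 kg.
Tool frame: the origin (TCP) lies on the centre line of the jaws, within the pads' length; the fingertips stand 17 mm ahead of it and the grasp point (between the pads) lies 2 mm behind it (robot.tcp_to_tips is the distance from the TCP to the fingertips, in m); z points along the fingers, y is the line along which they close (so a half turn about z gives the same grasp; the last joint's range is limited). The gripper opens to 87 mm and grips with 3 to 60 N. Pads are 19 mm wide; open, the fingers measure 117 mm over their backs; the gripper's body (75 mm by 190 mm) begins 51 mm behind the grasp point.
Start: joints at [-78.833, 26.849, -2.785, 87.806, 1.381, 65.374, -4.715], TCP at [0.15, 0.658, 0.24] pointing down, gripper open.
Joint ranges: [-148.3, 148.3], [-19.14, 114.17], [-79.39, 73.82], [5.75, 140.21], [-59.74, 239.74], [12.07, 113.84], [-152.46, 152.46]. Speed limits (degrees/s): [147.25, 147.25, 180, 180, 180, 180, 180].

## Interface

Orientations are given as [roll, pitch, yaw] about the fixed x, y, z axes, in that order (R = Rz(yaw) Ry(pitch) Rx(roll)).
In Python, from station import robot gives the robot as it stands.
- The arm moves only by the shell command python3 -m crank 'ROWS'. ROWS is JSON, a list that holds one entry, the list of rows, each a list of 7 numbers: the turn, a rotation vector about the tool's x, y, z in degrees, then the shift along the tool's x, y, z in mm, then the closure, from 0 (fully open) to 1 (shut). A call has 1 to 12 rows; each row shifts and turns the commanded pose from where the row before left it, along the tool's axes as they then stand; what a row does not reach is not made up. A row lasts 1/12 s, in which the tool goes at most 41.7 mm and 7.16 degrees, less where a joint would pass 70% of its speed; a pose out of reach is approached as far as the arm can. A call with a gripper value outside its range is refused whole. The fingers move at their own pace and stop on an object; the grip force is fixed at half the most. Time passes only in rows, so rows that do not move let the fingers close. It gives the time, the measured TCP pose, the force, the opening and the grip force at its end, in the units of the state.
- robot.get_obs(): the state, without advancing time (a new reading comes with each control period).
- robot.get_image(name): name is "scene" or "top"; returns a dict with "image" (480x640x3 uint8, red, green, blue), "fx", "fy", "cx", "cy" (pixels), "R" (3x3) and "t" (3): a world point X has camera coordinates R X + t. Camera axes: x right, y down, z forward; pixel columns grow to the right and rows downward; lengths in m; the calibration is good to about 2 mm. A picture is of the moment at which its call begins. There is no depth.
- robot.finish_job(): hands the job in; it is judged then, once.
The state is a dict: "clock": time; "joint_positions": joint angles; "joint_vel": joint speeds; "joint_torque": joint torques, N m; "position": TCP position; "orientation": TCP orientation; "wrist_force": force on the tool from outside, world axes, zero at the start; "wrist_torque": the same for the moment, N m; "grip_width": finger opening in m; "grip_force": force on a finger pad.
Only numpy, scipy, OpenCV 4.12 (cv2) and the standard library are available. Lean on these libraries where they do the work, as an engineer would, in place of code of your own. Each camera call takes 0.05 s, during which the arm holds its last target. There are 200 camera calls.

## Task

Two column plates are drying on their bars: one lies white frit side up and is fine, the other lies blue back up and has to be turned over. First lift the jar out of the blue catch tray and stand it upright, fully on the cork coaster; then drop the blue-up plate over the top edge of the ramp, so that it tips off by itself, turns over and ends lying flat in the tray with its white side up. Leave the other plate, the bottle and the beaker where they are, and touch nothing when done.

Things in the scene. Friction and masses are not known exactly. Their poses are not given: they have to be found in the camera images.
- stand: turn-over stand: a ramp beside a blue tray on a 6 mm base plate (x -131 to 134, y -59 to 59 mm), fixed. Origin on the bench plumb below the middle of the ramp's upper edge; +x points level from the ramp over the tray (the way the plate tips), y along the edge. Ramp: aluminium strip 40 mm wide, 4 mm thick, rising at 45 degrees from the bench at x -118 mm to its free edge at x 0, open below it.
- ramp_edge (a point): middle of the ramp's upper edge, 120 mm above the bench; axes as the stand's. A plate let go level 5 to 25 mm above the edge, its long side along x and its middle 10 to 20 mm past the edge (+x), tips off and lands turned over in the tray. With its middle short of the edge it slides back down the ramp unturned.
- tray_floor (a point): middle of the tray's floor, 6 mm above the bench; axes as the stand's. Inside, the tray spans 170 (x) x 110 (y) mm, from 40 mm behind the ramp's edge (under the ramp) to 130 mm past it; walls 4 mm thick, tops 25 mm above the bench.
- plate_turn: the plate to be turned: flat plate 80 (x) x 44 (y) x 8 (z) mm, about 60 g, blue on one broad side and white with grey pores on the other. Origin in the middle of the white side, z points out of the blue side: up at the start, down when done. It starts level on one of the bars, white side 20 mm above the bench, long sides along the bar.
- plate_ready: an equal plate on the other bar that already lies white side up: leave it. 80 (x) x 44 (y) x 8 (z) mm, origin in the middle of the underside (blue), z up.
- bar_a: fixed white drying bar, 60 (x) x 26 (y) x 20 (z) mm, origin under its middle; plate_turn lies on it, overhanging it 9 mm at each long side and 10 mm at each end
- bar_b: fixed white drying bar as bar_a; plate_ready lies on it
- jar: small capped glass jar with a yellow cap that stands in the tray, 36 mm across, 80 mm high, about 90 g; origin in the middle of its underside, z up
- coaster: round cork coaster fixed to the bench, 80 mm across, 5 mm thick; origin in the middle of its underside, so that its top is at z = 5 mm
- amber_bottle: amber reagent bottle with black cap, 50 mm across, 130 mm high, loose; origin in the middle of its underside. Leave it.
- beaker: glass beaker, 66 mm across the rim, 85 mm high, loose; origin in the middle of its underside. Leave it.
- column: upright packed column on a foot, fixed: an obstacle 312 mm high. White tube 30 mm across with black ends 40 mm across on the origin's axis, steel rod 10 mm across 36 mm behind it (+x), foot 90 x 90 x 12 mm. Origin under the foot's middle.
Things that resemble listed ones, but are neither listed nor needed, are in the scene too. What is shaped like the plate_turn but red or turquoise is not meant. Leave any purple look-alike of the jar alone.

How it is judged:
By the outcome, as a careful person would: the job done as asked, in the order asked, and still so for the second after the job is handed in, with the robot touching nothing.
It also fails if it takes over 72 s, if anything falls off the work surface, if the arm or the gripper's body presses on something with over 40 N, if the wrist force passes 120 N, or if a joint passes its speed limit or range.

## Working session

There is one attempt and no reset: what is moved stays moved. The work goes in short steps, Python scripts to look and compute and a shell command to move; the robot and the scene stay as the last step left them, time stands still between calls to the robot, and variables do not carry over. Pictures are saved under pics/ and viewed, at most 10 in all, crops included, and the job is handed in when it is done.

```bash
mkdir -p pics; ls
python3 - <<'E'
from station import robot
import cv2,json
import numpy as np
for n in("scene","top"):
    d=robot.get_image(n); cv2.imwrite(f"pics/{n}0.png",d["image"][:,:,::-1])
    print(n,d["fx"],d["fy"],d["cx"],d["cy"],np.round(d["R"],4).tolist(),np.round(d["t"],4).tolist())
print(robot.get_obs())
E
```

```text
pics
scene 511.8170301330089 511.8170301330089 321.1453093949041 239.73619084003528 [[0.542, 0.8402, 0.0169], [0.4921, -0.3011, -0.8168], [-0.6812, 0.451, -0.5767]] [-0.278, -0.2016, 1.5224]
top 486.3843690918158 486.3843690918158 316.91558276967675 238.88832203721412 [[0.1398, -0.9902, -0.0033], [-0.9679, -0.136, -0.2113], [0.2088, 0.0327, -0.9774]] [-0.1111, 0.56, 1.0055]
{'clock': 0.1, 'joint_positions': array([-78.83305891,  26.89256886,  -2.78357428,  87.86836578,
         1.38212071,  65.37452759,  -4.71438341]), 'joint_vel': array([-0.03032194, -0.01241259,  0.03776176, -0.25285031,  0.02089108,
       -0.02215353,  0.02916522]), 'joint_torque': array([ 5.52782803e-04, -5.09172678e+01, -8.14366294e-02, -2.36828971e+01,
       -6.14890549e-02,  3.44415021e-02,  6.92433059e-05]), 'position': array([0.14969159, 0.65766035, 0.23859469]), 'orientation': array([-1.79898257e+02,  5.08091018e-03,  1.67179864e+02]), 'wrist_force': array([ 0.23384456,  0.47472935, -0.54038258]), 'wrist_torque': array([ 0.04230439,  0.02414812, -0.03569424]), 'grip_force': 0.0, 'grip_width': 0.08707013763805048}
```

View pics/scene0.png

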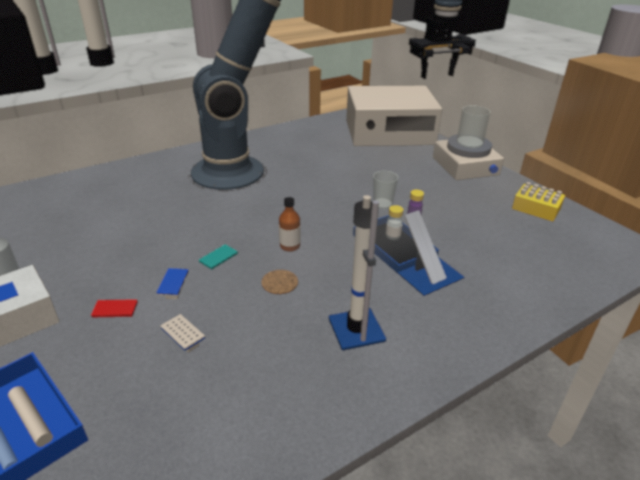

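View pics/top0.png

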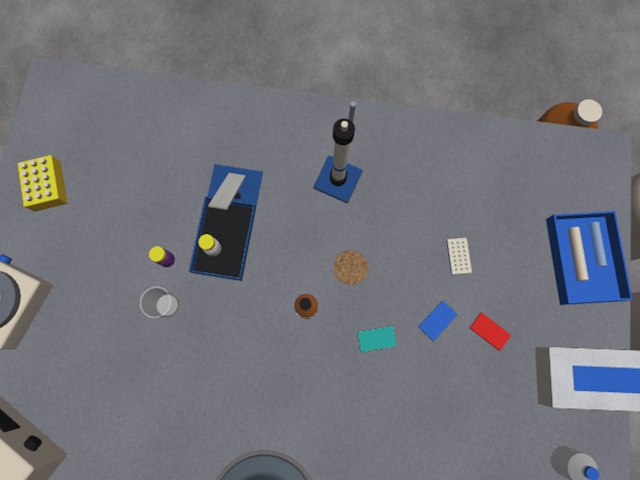

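Scene view: jar (yellow cap) in the tray at about (396,222), purple look-alike at (416,205), and column at (360,265) between the plates and the ramp. Top view: jar cap (208,243), ramp edge about (225,207), coaster (351,267), blue-up plate (438,320), ready plate (459,256).

```bash
cat > h.py <<'E'
import cv2,numpy as np
from station import robot
def ray(d,uv,z):
    R=np.array(d["R"]);t=np.array(d["t"]);c=-R.T@t
    v=R.T@np.array([(uv[0]-d["cx"])/d["fx"],(uv[1]-d["cy"])/d["fy"],1])
    return c+v*(z-c[2])/v[2]
def proj(d,X):
    p=np.array(d["R"])@X+np.array(d["t"]);return np.array([d["fx"]*p[0]/p[2]+d["cx"],d["fy"]*p[1]/p[2]+d["cy"]])
def blobs(d,lo,hi,amin=40):
    m=cv2.inRange(cv2.cvtColor(d["image"],cv2.COLOR_RGB2HSV),lo,hi)
    cs,_=cv2.findContours(m,cv2.RETR_EXTERNAL,cv2.CHAIN_APPROX_NONE)
    return [c for c in cs if cv2.contourArea(c)>amin]
E
python3 - <<'E'
from h import *
for n in("top","scene"):
    d=robot.get_image(n)
    for name,lo,hi in(("blue",(105,120,70),(125,255,255)),("yellow",(24,150,120),(34,255,255)),("cork",(8,60,60),(20,200,220))):
        for c in blobs(d,lo,hi):
            r=cv2.minAreaRect(c); z={"blue":.028,"yellow":.086,"cork":.005}[name]
            print(n,name,cv2.contourArea(c),np.round(r[0]),np.round(r[1]),round(r[2]),"world",np.round(ray(d,r[0],z),4))
            if name=="blue" and abs(cv2.contourArea(c)-800)<400: print("   corners",np.round([ray(d,p,z)[:2] for p in cv2.boxPoints(r)],4).tolist())
    x,y,w,h=((170,150,120,140) if n=="top" else (330,160,150,140))
    cv2.imwrite(f"pics/crop_{n}.png",cv2.resize(d["image"][y:y+h,x:x+w,::-1],None,fx=4 if n=="scene" else 4.2,fy=4 if n=="scene" else 4.2,interpolation=cv2.INTER_CUBIC))
E
```

```text
top blue 123.5 [592. 473.] [12. 13.] 90 world [ 0.1708 -0.654   0.028 ]
top blue 1543.5 [606. 379.] [67. 25.] 2 world [ 0.3608 -0.6803  0.028 ]
top blue 709.0 [438. 321.] [21. 35.] 45 world [ 0.4334 -0.316   0.028 ]
   corners [[0.4166, -0.274], [0.4782, -0.3231], [0.4502, -0.3582], [0.3894, -0.3091]]
top blue 49.5 [  5. 259.] [11.  6.] 22 world [0.4341 0.6553 0.028 ]
top blue 5593.5 [593. 257.] [96. 65.] 81 world [ 0.6222 -0.6464  0.028 ]
top blue 5475.0 [225. 221.] [ 53. 112.] 11 world [0.5884 0.1812 0.028 ]
top blue 878.5 [338. 178.] [38. 36.] 24 world [ 0.7255 -0.0581  0.028 ]
   corners [[0.6964, -0.0048], [0.7812, -0.0274], [0.7548, -0.1118], [0.671, -0.0882]]
top yellow 163.5 [157. 253.] [14. 15.] 45 world [0.4862 0.2997 0.086 ]
top yellow 174.0 [206. 242.] [15. 15.] 45 world [0.5258 0.2008 0.086 ]
top yellow 1593.5 [ 41. 180.] [48. 43.] 82 world [0.6104 0.5847 0.086 ]
top cork 393.5 [306. 306.] [23. 22.] 90 world [ 0.4272 -0.0272  0.005 ]
top cork 883.5 [350. 267.] [34. 33.] 45 world [ 0.528  -0.1143  0.005 ]
top cork 611.0 [568. 113.] [61. 23.] 7 world [ 0.9774 -0.5931  0.00
[... 735 characters left out ...]
 5. 10.] 90 world [0.4977 0.2899 0.086 ]
scene cork 959.5 [581. 343.] [26. 59.] 58 world [0.9895 0.2802 0.005 ]
scene cork 218.0 [636. 323.] [12. 37.] 27 world [1.0132 0.4231 0.005 ]
scene cork 646.5 [280. 282.] [23. 35.] 90 world [ 0.5293 -0.1178  0.005 ]
scene cork 61.0 [289. 247.] [ 6. 18.] 90 world [ 0.4302 -0.0372  0.005 ]
scene cork 361.0 [289. 218.] [23. 20.] 90 world [0.3226 0.0247 0.005 ]
scene cork 1692.0 [340.  87.] [49. 68.] 83 world [-0.446   0.7123  0.005 ]
scene cork 14042.0 [580. 142.] [181. 119.] 90 world [0.422  1.0956 0.005 ]
scene cork 63.5 [438.  46.] [ 4. 26.] 84 world [-0.7224  1.5308  0.005 ]
scene cork 4526.5 [334.  20.] [ 47. 138.] 82 world [-1.5021  1.3936  0.005 ]
```

View pics/crop_top.png

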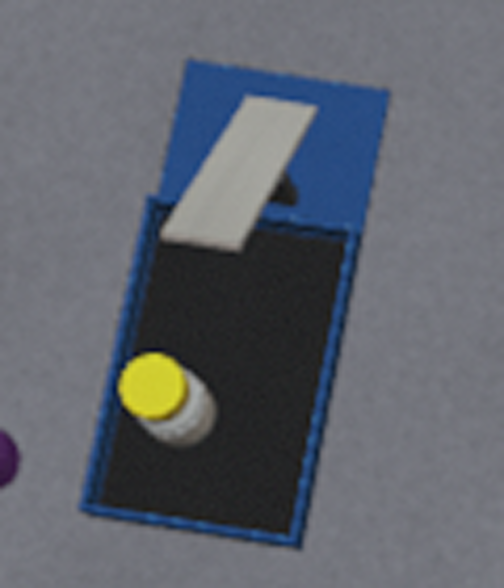

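View pics/crop_scene.png

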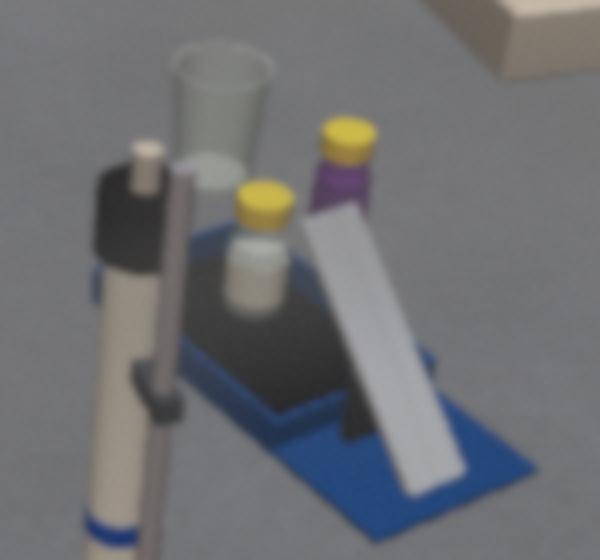

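Run:
```python
from h import *
T=robot.get_image("top");S=robot.get_image("scene")
ct=lambda x,y:(170+x/4.2,150+y/4.2); cs=lambda x,y:(330+x/4,160+y/4)
f=lambda n,p:print(n,np.round(p,4))
e1=ray(T,ct(161,237),.12);e2=ray(T,ct(241,250),.12);f("edge top",[e1,e2,(e1+e2)/2]);print(np.linalg.norm(e1-e2))
g1=ray(S,cs(303,220),.12);g2=ray(S,cs(357,203),.12);f("edge scene",[g1,g2,(g1+g2)/2])
b1=ray(T,ct(187,60),.006);b2=ray(T,ct(390,92),.006);f("base",[b1,b2])
r1=ray(T,ct(82,512),.025);r2=ray(T,ct(300,548),.025);f("tray",[r1,r2])
b=(b1+b2)/2;r=(r1+r2)/2;ax=(r-b)[:2];print("len",np.linalg.norm(ax),"ang",np.degrees(np.arctan2(ax[1],ax[0])))
u=ax/np.linalg.norm(ax);f("origin",b[:2]+.131*u);f("side ang",np.degrees(np.arctan2(*(b2-b1)[1::-1])))
f("jar top",ray(T,ct(152,385),.086));f("jar scene",ray(S,cs(265,195),.086))
f("jar base scene",ray(S,cs(254,300),.006))
# bottle caps, beaker, column
f("bottle",ray(T,(305.5,304),.13)); f("column",ray(T,(344,131),.30))
m=[c for c in blobs(T,(105,120,70),(125,255,255)) if 600<cv2.contourArea(c)<800][0]
M=cv2.moments(m);f("plate",ray(T,(M['m10']/M['m00'],M['m01']/M['m00']),.028))
c=np.array([[.4166,-.274],[.4782,-.3231],[.4502,-.3582]]);d=c[1]-c[0];print(np.degrees(np.arctan2(d[1],d[0])),np.linalg.norm(d))
```

```text
edge top [[0.5944 0.2011 0.12  ]
 [0.5933 0.1604 0.12  ]
 [0.5939 0.1807 0.12  ]]
0.040753459410015284
edge scene [[0.5984 0.1625 0.12  ]
 [0.6006 0.1998 0.12  ]
 [0.5995 0.1812 0.12  ]]
base [[0.7277 0.237  0.006 ]
 [0.7248 0.1198 0.006 ]]
tray [[0.4632 0.2403 0.025 ]
 [0.4604 0.1222 0.025 ]]
len 0.26440987511728314 ang 179.37700550119533
origin [0.5952 0.1798]
side ang -91.4286
jar top [0.5255 0.2003 0.086 ]
jar scene [0.5265 0.1998 0.086 ]
jar base scene [0.5218 0.2055 0.006 ]
bottle [ 0.4209 -0.0303  0.13  ]
column [ 0.7187 -0.0601  0.3   ]
plate [ 0.4335 -0.3157  0.028 ]
-38.557575607702766 0.07877417089376439
```

```bash
python3 -m crank '[[[0,0,-6.4,0,0,0,0],[0,0,-6.4,0,0,0,0],[0,0,0,-20,-24,0,0],[0,0,0,-20,-24,0,0],[0,0,0,-20,-24,0,0],[0,0,0,-20,-24,0,0],[0,0,0,-20,-24,0,0],[0,0,0,-20,-24,0,0],[0,0,0,-20,-24,0,0],[0,0,0,-20,-24,0,0],[0,0,0,-20,-24,0,0],[0,0,0,-20,-24,0,0]]]'; python3 -m crank '[[[0,0,0,-20,-24,0,0],[0,0,0,-20,-24,0,0],[0,0,0,-20,-24,0,0],[0,0,0,-20,-24,0,0],[0,0,0,-20,-24,0,0],[0,0,0,-20,-24,0,0],[0,0,0,-20,-24,0,0],[0,0,0,-20,-24,0,0],[0,0,0,-16,-25,0,0],[0,0,0,0,0,0,0],[0,0,0,0,0,0,0],[0,0,0,0,0,0,0]]]'
```

```text
clock: 1.3
position: [0.3505, 0.4168, 0.2397]
orientation: [180.0, 0.0, 180.0]
wrist_force: [0.6, 0.4, 0.3]
grip_width: 0.0871
grip_force: 0.0
clock: 2.3
position: [0.5252, 0.2016, 0.2394]
orientation: [180.0, -0.0, 180.0]
wrist_force: [-0.1, 0.6, 0.6]
grip_width: 0.0873
grip_force: 0.0
```

```bash
python3 -m crank '[[[0,0,0,-1,-1,25,0],[0,0,0,0,0,25,0],[0,0,0,0,0,25,0],[0,0,0,0,0,25,0],[0,0,0,0,0,25,0],[0,0,0,0,0,20,0],[0,0,0,0,0,15,0],[0,0,0,0,0,12,0],[0,0,0,0,0,10,0],[0,0,0,0,0,5,0],[0,0,0,0,0,0,0],[0,0,0,0,0,0,0]]]'; python3 -m crank '[[[0,0,0,0,0,0,0.3],[0,0,0,0,0,0,0.5],[0,0,0,0,0,0,0.6],[0,0,0,0,0,0,0.7],[0,0,0,0,0,0,0.8],[0,0,0,0,0,0,1],[0,0,0,0,0,0,1],[0,0,0,0,0,0,1],[0,0,0,0,0,0,1],[0,0,0,0,0,0,1],[0,0,0,0,0,0,1],[0,0,0,0,0,0,1]]]'
```

```text
clock: 3.3
position: [0.5269, 0.2005, 0.0529]
orientation: [180.0, 0.0, -180.0]
wrist_force: [-0.5, -0.3, -0.3]
grip_width: 0.0868
grip_force: 0.0
clock: 4.3
position: [0.5266, 0.2001, 0.0525]
orientation: [180.0, -0.0, 180.0]
wrist_force: [-0.1, -0.1, 0.6]
grip_width: 0.0351
grip_force: 30.0
```

```bash
python3 -m crank '[[[0,0,0,0,0,-8,1],[0,0,0,0,0,-16,1],[0,0,0,0,0,-24,1],[0,0,0,0,0,-24,1],[0,0,0,0,0,-24,1],[0,0,0,0,0,-24,1],[0,0,0,0,0,-20,1],[0,0,0,0,0,-10,1],[0,0,0,0,-10,0,1],[0,0,0,0,-20,0,1],[0,0,0,0,-24,0,1],[0,0,0,0,-24,0,1]]]'; python3 -m crank '[[[0,0,0,-1,-24,0,1],[0,0,0,-1,-24,0,1],[0,0,0,0,-24,0,1],[0,0,0,0,-24,0,1],[0,0,0,0,-24,0,1],[0,0,0,0,-24,0,1],[0,0,0,0,-24,0,1],[0,0,0,0,-24,0,1],[0,0,0,0,-24,0,1],[0,0,0,0,-16,0,1],[0,0,0,0,-6,0,1],[0,0,0,0,0,0,1]]]'; python3 -m crank '[[[0,0,0,0,0,10,1],[0,0,0,0,0,20,1],[0,0,0,0,0,22,1],[0,0,0,0,0,22,1],[0,0,0,0,0,22,1],[0,0,0,0,0,18,1],[0,0,0,0,0,14,1],[0,0,0,0,0,8,1],[0,0,0,0,0,0,1],[0,0,0,0,0,0,1]]]'
python3 - <<'E'
from h import *
for n,x,y in(("top",290,200),("scene",220,200)):
    d=robot.get_image(n);cv2.imwrite(f"pics/j_{n}.png",cv2.resize(d["image"][y:y+120,x:x+130,::-1],None,fx=3,fy=3))
a=[cv2.imread(f"pics/j_{n}.png") for n in("top","scene")];cv2.imwrite("pics/jj.png",np.hstack(a))
E
```

```text
clock: 5.3
position: [0.5253, 0.1204, 0.201]
orientation: [-179.9, -0.2, -180.0]
wrist_force: [0.3, 0.1, -0.6]
grip_width: 0.0351
grip_force: 30.0
clock: 6.3
position: [0.5272, -0.1181, 0.2014]
orientation: [-180.0, -0.1, 179.8]
wrist_force: [0.7, 0.2, -0.4]
grip_width: 0.035
grip_force: 30.0
clock: 7.13
position: [0.5284, -0.115, 0.0661]
orientation: [180.0, -0.1, -179.9]
wrist_force: [0.2, -0.5, -0.5]
grip_width: 0.0349
grip_force: 30.0
```

View pics/jj.png

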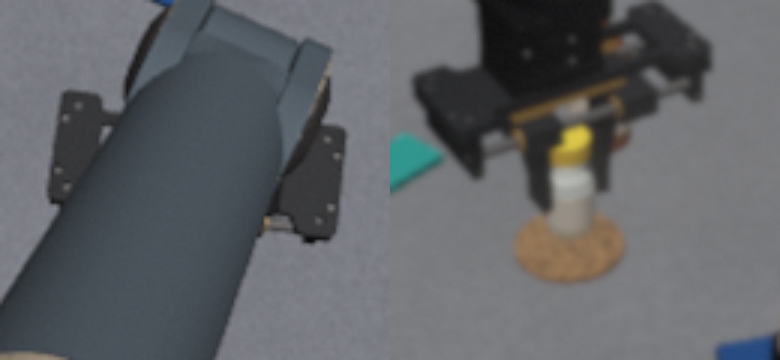

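The jar is held upright just above the middle of the coaster (right half, about (570,240)). I'll lower it slowly and let go.

```bash
python3 -m crank '[[[0,0,0,0,0,4,1],[0,0,0,0,0,4,1],[0,0,0,0,0,3,1],[0,0,0,0,0,2,1],[0,0,0,0,0,1,1],[0,0,0,0,0,0,1],[0,0,0,0,0,0,1]]]'
```

```text
clock: 7.82
position: [0.5285, -0.116, 0.0525]
orientation: [180.0, -0.0, 180.0]
wrist_force: [-0.0, -0.5, -0.9]
grip_width: 0.0353
grip_force: 30.0
```

```bash
python3 -m crank '[[[0,0,0,0,0,0.7,1],[0,0,0,0,0,0,1],[0,0,0,0,0,0,0.5],[0,0,0,0,0,0,0.4],[0,0,0,0,0,0,0.3],[0,0,0,0,0,0,0.2],[0,0,0,0,0,0,0.2],[0,0,0,0,0,0,0.1],[0,0,0,0,0,0,0],[0,0,0,0,0,0,0]]]'; python3 -m crank '[[[0,0,0,0,0,-8,0],[0,0,0,0,0,-20,0],[0,0,0,0,0,-30,0],[0,0,0,0,0,-30,0],[0,0,0,0,0,-30,0],[0,0,0,0,0,-25,0],[0,0,0,6,-14,0,0],[0,0,6.4,12,-26,0,0],[0,0,0,0,0,0,0]]]'
python3 - <<'E'
from h import *
o=robot.get_obs();p=o["position"];y=np.radians(o["orientation"][2]);d=np.array([.434,-.317])-p[:2]
print(p,o["orientation"]);print("tool x",d@[np.cos(y),np.sin(y)],"tool y",d@[np.sin(y),-np.cos(y)])
E
```

```text
clock: 8.65
position: [0.5285, -0.1159, 0.0518]
orientation: [180.0, 0.0, 180.0]
wrist_force: [-0.6, -0.6, -0.6]
grip_width: 0.0803
grip_force: 0.0
clock: 9.4
position: [0.5082, -0.1612, 0.1962]
orientation: [-179.8, 0.0, 173.0]
wrist_force: [-1.3, -1.5, -0.2]
grip_width: 0.087
grip_force: 0.0
[ 0.50817111 -0.16119163  0.19624106] [-1.7983943e+02  4.6895239e-02  1.7300793e+02]
tool x 0.05465264456719577 tool y -0.16367861607273199
```

```bash
python3 -m crank '[[[0,0,0,9,-27,0,0],[0,0,0,9,-27,0,0],[0,0,0,9,-27,0,0],[0,0,0,9,-27,0,0],[0,0,0,9,-27,0,0],[0,0,0,9,-27,0,0],[0,0,6.4,0,0,0,0],[0,0,6.4,0,0,0,0],[0,0,6.4,0,0,0,0],[0,0,6.4,0,0,0,0],[0,0,6.5,0,0,0,0],[0,0,0,0,0,0,0]]]'
python3 - <<'E'
from h import *
o=robot.get_obs();p=o["position"];print(o["orientation"],p)
y=np.radians(o["orientation"][2]);d=np.array([.434,-.317])-p[:2]
print("tool x",d@[np.cos(y),np.sin(y)],"tool y",d@[np.sin(y),-np.cos(y)])
T=robot.get_image("top");S=robot.get_image("scene")
c=[c for c in blobs(S,(105,120,70),(125,255,255)) if 100<c[:,0,0].mean()<230 and c[:,0,1].mean()>200]
for k in c:
  print(cv2.contourArea(k),[np.round(ray(S,q,.028)[:2],4).tolist() for q in cv2.approxPolyDP(k,3,True)[:,0]])
  M=cv2.moments(k);print(ray(S,(M['m10']/M['m00'],M['m01']/M['m00']),.028))
a=S["image"][200:350,100:300,::-1]
j=T["image"][200:350,280:480,::-1]
cv2.imwrite("pics/p.png",cv2.resize(np.hstack([a,j]),None,fx=2,fy=2))
E
```

```text
clock: 10.4
position: [0.4385, -0.3109, 0.1951]
orientation: [-180.0, -0.0, 141.4]
wrist_force: [-0.2, -0.2, -0.2]
grip_width: 0.0866
grip_force: 0.0
[-1.79994394e+02 -6.56947410e-03  1.41368029e+02] [ 0.43846683 -0.31086278  0.19510273]
tool x -0.0003422016919742009 tool y -0.007582937983249129
476.5 [[0.4164, -0.2803], [0.3919, -0.3135], [0.4526, -0.3574], [0.4767, -0.3242]]
[ 0.43521029 -0.31930876  0.028     ]
```

View pics/p.png

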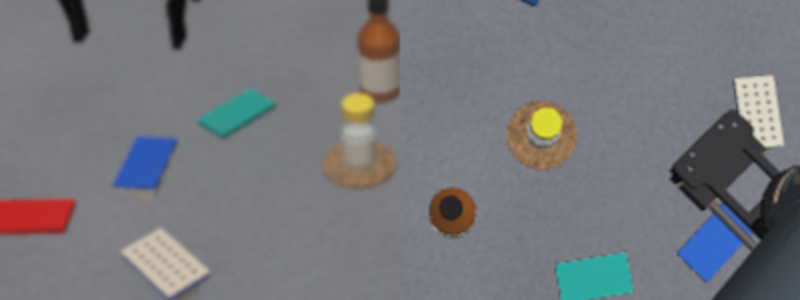

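```bash
python3 -m crank '[[[0,0,-1,0,-8,0,0.25],[0,0,0,0,0,20,0.25],[0,0,0,0,0,25,0.25],[0,0,0,0,0,25,0.25],[0,0,0,0,0,25,0.25],[0,0,0,0,0,25,0.25],[0,0,0,0,0,20,0.25],[0,0,0,0,0,12,0.25],[0,0,0,0,0,8,0.25],[0,0,0,0,0,5,0.25],[0,0,0,0,0,0,0.25],[0,0,0,0,0,0,0.25]]]'
python3 - <<'E'
from h import *
S=robot.get_image("scene");cv2.imwrite("pics/q.png",cv2.resize(S["image"][200:350,80:280,::-1],None,fx=3,fy=3))
E
```

```text
clock: 11.5
position: [0.4342, -0.3176, 0.0305]
orientation: [180.0, 0.1, 142.5]
wrist_force: [0.0, 0.2, 0.6]
grip_width: 0.0649
grip_force: 0.0
```

View pics/q.png

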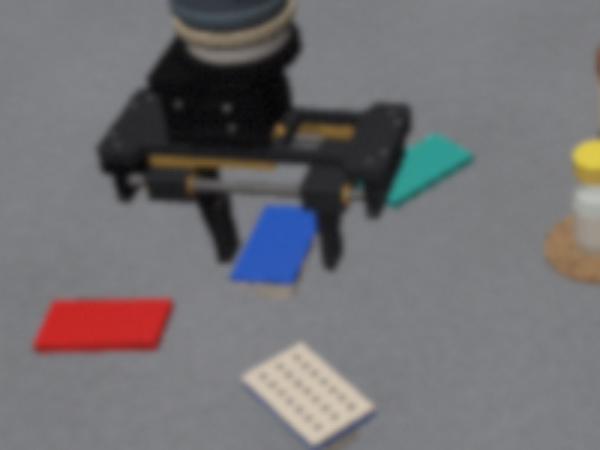

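The fingers straddle the blue-up plate's long sides (at about (225,250) and (330,255)), clear of the red and turquoise ones. Next: close and lift.

```bash
python3 -m crank '[[[0,0,0,0,0,0,0.35],[0,0,0,0,0,0,0.4],[0,0,0,0,0,0,0.45],[0,0,0,0,0,0,0.5],[0,0,0,0,0,0,0.6],[0,0,0,0,0,0,1],[0,0,0,0,0,0,1],[0,0,0,0,0,0,1],[0,0,0,0,0,0,1]]]'; python3 -m crank '[[[0,0,0,0,0,-5,1],[0,0,0,0,0,-10,1],[0,0,0,0,0,-20,1],[0,0,0,0,0,-25,1],[0,0,0,0,0,-25,1],[0,0,0,0,0,-25,1],[0,0,0,0,0,-25,1],[0,0,0,0,0,-25,1],[0,0,0,0,0,-20,1],[0,0,0,0,0,-10,1],[0,0,0,0,0,0,1],[0,0,0,0,0,0,1]]]';  python3 - <<'E'
from h import *
S=robot.get_image("scene");cv2.imwrite("pics/q2.png",cv2.resize(S["image"][120:320,80:280,::-1],None,fx=3,fy=3))
E
```

```text
clock: 12.3
position: [0.4338, -0.3172, 0.03]
orientation: [180.0, 0.0, 142.5]
wrist_force: [-0.7, 2.0, 3.7]
grip_width: 0.0429
grip_force: 30.0
clock: 13.3
position: [0.4334, -0.3169, 0.2197]
orientation: [180.0, -0.0, 142.5]
wrist_force: [-0.3, 0.3, -2.1]
grip_width: 0.0433
grip_force: 30.0
```

View pics/q2.png

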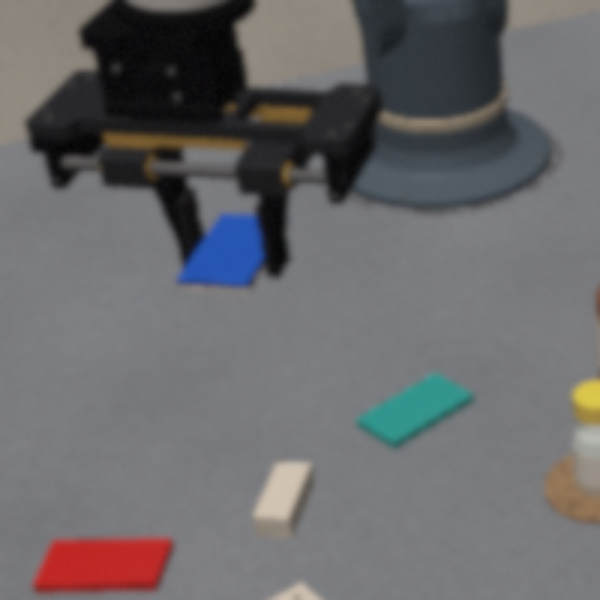

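Run:
```python
from h import *
S=robot.get_image("scene");o=robot.get_obs();p=o["position"];y=np.radians(142.5)
k=max([c for c in blobs(S,(105,120,70),(125,255,255)) if 130<c[:,0,0].mean()<180 and c[:,0,1].mean()<230],key=cv2.contourArea)
for q in cv2.approxPolyDP(k,2,True)[:,0]:
  d=ray(S,q,p[2]-.002)[:2]-p[:2];print(q,np.round([d@[np.cos(y),np.sin(y)],d@[np.sin(y),-np.cos(y)]],4))
d=np.array([.581,.181])-p[:2];print("to go",d,"in tool",d@[np.cos(y),np.sin(y)],d@[np.sin(y),-np.cos(y)])
```

```text
[166 193] [0.0356 0.003 ]
[154 192] [ 0.0368 -0.0211]
[146 200] [ 0.006  -0.0256]
[140 213] [-0.0396 -0.02  ]
[162 214] [-0.0386  0.0205]
[168 207] [-0.014   0.0234]
to go [0.14808811 0.49747743] in tool 0.18535887302879261 0.484825716016948
```

```bash
python3 -m crank '[[[0,0,0,5,13,0,1],[0,0,0,9,25,0,1],[0,0,0,9,25,0,1],[0,0,0,9,25,0,1],[0,0,0,9,25,0,1],[0,0,0,9,25,0,1],[0,0,0,9,25,0,1],[0,0,0,9,25,0,1],[0,0,0,9,25,0,1],[0,0,0,9,25,0,1],[0,0,0,9,25,0,1],[0,0,0,9,25,0,1]]]'; python3 -m crank '[[[0,0,0,9,25,0,1],[0,0,0,9,25,0,1],[0,0,0,9,25,0,1],[0,0,0,9,25,0,1],[0,0,0,9,25,0,1],[0,0,0,9,25,0,1],[0,0,0,9,20,0,1],[0,0,0,9,18,0,1],[0,0,0,8,9,0,1],[0,0,0,2,0,0,1],[0,0,0,0,0,0,1]]]'; python3 -m crank '[[[0,0,-4,0,0,0,1],[0,0,-6,0,0,0,1],[0,0,-6,0,0,0,1],[0,0,-6,0,0,0,1],[0,0,-6,0,0,0,1],[0,0,-6,0,0,0,1],[0,0,-3,0,0,0,1],[0,0,0,0,0,0,1],[0,0,0,0,0,0,1]]]'
```

```text
clock: 14.4
position: [0.5259, -0.0241, 0.2181]
orientation: [-179.9, -0.1, 142.5]
wrist_force: [-0.1, -0.3, -0.4]
grip_width: 0.044
grip_force: 30.0
clock: 15.32
position: [0.5805, 0.1807, 0.2186]
orientation: [-179.9, -0.1, 142.5]
wrist_force: [-0.1, -0.8, -0.5]
grip_width: 0.0434
grip_force: 30.0
clock: 16.07
position: [0.5815, 0.1787, 0.2197]
orientation: [-180.0, -0.0, 179.2]
wrist_force: [-0.5, 1.0, -0.8]
grip_width: 0.0432
grip_force: 30.0
```

```bash
python3 -m crank '[[[0,0,0,0.5,1.5,10,1],[0,0,0,0,0,15,1],[0,0,0,0,0,15,1],[0,0,0,0,0,15,1],[0,0,0,0,0,10,1],[0,0,0,0,0,7,1],[0,0,0,0,0,3,1],[0,0,0,0,0,0,1],[0,0,0,0,0,0,1],[0,0,0,0,0,0,1]]]';  python3 - <<'E'
from h import *
S=robot.get_image("scene");cv2.imwrite("pics/q3.png",cv2.resize(S["image"][130:300,330:480,::-1],None,fx=3.5,fy=3.5))
E
```

```text
clock: 16.9
position: [0.5817, 0.1825, 0.1456]
orientation: [180.0, 0.1, 179.5]
wrist_force: [0.3, -0.9, -0.6]
grip_width: 0.0436
grip_force: 30.0
```

View pics/q3.png

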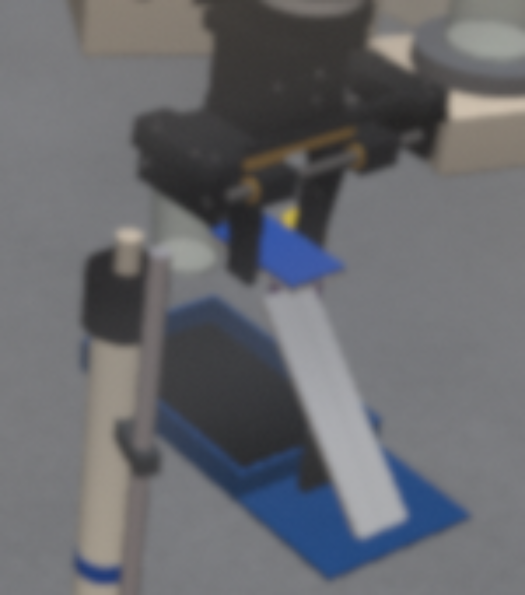

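```bash
python3 -m crank '[[[0,0,0,1.5,-1,1,1],[0,0,0,0,0,0,1],[0,0,0,0,0,0,1],[0,0,0,0,0,0,1],[0,0,0,0,0,0,0],[0,0,0,0,0,0,0],[0,0,0,0,0,0,0],[0,0,0,0,0,0,0],[0,0,0,0,0,0,0],[0,0,0,0,0,0,0],[0,0,0,0,0,0,0],[0,0,0,0,0,0,0]]]'; python3 -m crank '[[[0,0,0,0,0,0,0],[0,0,0,0,0,0,0],[0,0,0,0,0,-20,0],[0,0,0,0,0,-30,0],[0,0,0,0,0,-30,0],[0,0,0,0,0,-30,0],[0,0,0,0,0,-20,0],[0,0,0,0,-30,0,0],[0,0,0,0,-30,0,0],[0,0,0,0,-30,0,0],[0,0,0,0,-30,0,0],[0,0,0,0,-30,0,0]]]'; python3 -m crank '[[[0,0,0,0,-30,0,0],[0,0,0,0,-30,0,0],[0,0,0,0,-30,0,0],[0,0,0,0,-20,0,0],[0,0,0,0,0,0,0],[0,0,0,0,0,0,0],[0,0,0,0,0,0,0],[0,0,0,0,0,0,0],[0,0,0,0,0,0,0]]]'
python3 - <<'E'
from h import *
S=robot.get_image("scene");T=robot.get_image("top")
cv2.imwrite("pics/q4.png",np.hstack([cv2.resize(S["image"][160:310,330:480,::-1],(400,400)),cv2.resize(T["image"][150:300,170:320,::-1],(400,400))]))
E
```

```text
clock: 17.95
position: [0.5796, 0.1813, 0.1438]
orientation: [180.0, -0.0, 179.5]
wrist_force: [-0.1, 0.2, -0.4]
grip_width: 0.0847
grip_force: 0.0
clock: 18.95
position: [0.5779, 0.0299, 0.274]
orientation: [180.0, 0.0, 179.5]
wrist_force: [0.1, -0.3, -0.7]
grip_width: 0.0868
grip_force: 0.0
clock: 19.7
position: [0.5773, -0.0769, 0.2737]
orientation: [180.0, -0.0, 179.6]
wrist_force: [1.0, 0.2, 1.3]
grip_width: 0.0867
grip_force: 0.0
```

View pics/q4.png

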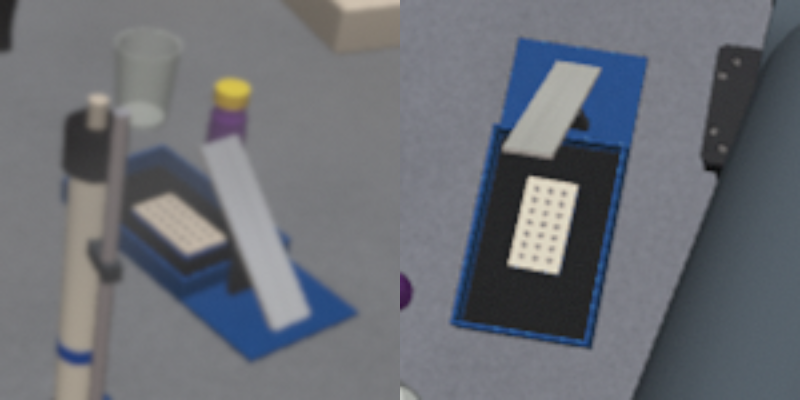

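The plate lies flat in the tray with its white side up, at about (540,225) in the right half. The jar was already standing on the coaster, and the arm is clear of everything.

```bash
python3 -c "
from station import robot
print(robot.finish_job())"
```

```text
the job is handed in; nothing more can be done
None
```

The job is handed in at about 20 s: the jar stands upright on the coaster, and the blue-up plate tipped off the ramp and lies flat in the tray, white side up; the other plate, the bottle and the beaker were not touched.

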